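# Isolate and bleed a pneumatic test rig

## Robot

A 6-joint arm with a two-finger parallel gripper is mounted at the origin on the work surface; the furniture and walls round the work are solid. World frame = base frame: x ahead of the robot, y to its left, z up, the work surface at z = 0. Lengths are in m, angles in rad, forces in N, time in s.
With the tool pointing down it reaches from about 0.3 to 0.75 m from the base axis. Payload 8.5 kg.
Tool frame: the origin (TCP) lies midway between the tips of the shut fingers; the grasp point (between the pads) lies 19 mm behind it; z points along the fingers, y is the line along which they close (so a half turn about z gives the same grasp; the last joint's range is limited). The gripper opens to 85 mm and grips with 20 to 120 N. Pads are 22 mm wide; open, the fingers measure 114 mm over their backs; the gripper's body (76 mm by 85 mm) begins 54 mm behind the grasp point. The pads swing forward as they close: fully open they stand 13 mm farther back than shut.
Start: joints at [-1.483, 0.381, 1.297, -0, 1.464, -0.215], TCP at [0.164, -0.525, 0.231] pointing down, gripper open.
Joint ranges: [-3.11, 3.11], [-0.89, 2.33], [0.22, 2.48], [-1.42, 4.56], [0.17, 2.85], [-2.88, 2.88]. Speed limits (rad/s): [2.39, 2.39, 3.14, 3.14, 3.14, 3.14].

## Interface

Orientations are given as a 3x3 rotation matrix whose columns are the frame's x, y, z axes.
In Python, from cell import robot gives the robot as it stands. The module is installed in compiled form; this text tells all that it offers.
- The arm moves only by the tool carry_out, never from a script. Its arguments are lists of equal length, an entry for each row: "delta_pos": the shift along the tool's x, y, z as a fraction of full scale, a list of three; "delta_rot": the turn, a rotation vector about the tool's x, y, z as a fraction of full scale, a list of three; "jaw": the closure, from -1 (fully open) to 1 (shut). In form: {"delta_pos": [[x, y, z], ...], "delta_rot": [[ax, ay, az], ...], "jaw": [jaw, ...]}. A call has 1 to 10 rows; each row shifts and turns the commanded pose from where the row before left it, along the tool's axes as they then stand; what a row does not reach is not made up. Full scale, the value 1, is 0.025 m for a shift and 1.5 rad for a turn. A row lasts 1/12 s, in which the tool goes at most 41.7 mm and 7.16 degrees, less where a joint would pass 70% of its speed; a pose out of reach is approached as far as the arm can. A call with a number of a shift or a turn outside -1 to 1 is refused whole. A call with a gripper value outside its range is refused whole. The fingers move at their own pace and stop on an object; the grip force is fixed at half the most. Time passes only in rows, so rows that do not move let the fingers close. It gives the time, the measured TCP pose, the force, the opening and the grip force at its end, in the units of the state.
- robot.get_obs(): the state, without advancing time (a new reading comes with each control period).
- robot.camera(name): name is "scene" or "side" or "wrist"; returns a dict with "frame" (480x640x3 uint8, red, green, blue), "range_z" (480x640 float32, m along the optical axis (not along the pixel's ray), 0 where there is no reading), "fovy" (degrees; the focal length in pixels is half the picture's height over the tangent of half this angle, whatever the lens; pixels are square), "cx", "cy" (the principal point, pixels), "T" (4x4, takes a point from camera to world coordinates); the wrist camera has in their place "T_tool_cam" (4x4, takes a point from camera to tool coordinates, whose origin is the TCP and whose axes are the flange's). Camera axes: x right, y up, looking along -z (the intrinsics and any distortion apply to the point x, -y, -z); pixel columns grow to the right and rows downward; lengths in m; the calibration is good to about 2 mm. A picture is of the moment at which its call begins: read the wrist's pose just before it.
- robot.sign_off(): hands the job in; it is judged then, once.
The state is a dict: "clock": time; "joint_positions": joint angles; "joint_vel": joint speeds; "tau": joint torques, N m; "ee_pos": TCP position; "tool_rot": TCP orientation; "ft_force": force on the tool from outside, world axes, zero at the start; "torque": the same for the moment, N m; "grip_width": finger opening in m; "gripper_force": force on a finger pad.
Only numpy, scipy, OpenCV 4.12 (cv2) and the standard library are available. Lean on these libraries where they do the work, as an engineer would, in place of code of your own. Each camera call takes 0.05 s, during which the arm holds its last target. There are 200 camera calls.

## Task

Shut the air supply by pushing the blue lever round with a fingertip until it stands square across its pipe against its stop, and only then push the red vent lever from shut to half open, 45 degrees to its pipe (within ten degrees), so that the rig bleeds down slowly. Push the levers from the side and do not take them between the fingers. Leave the bottle, the tape roll, the gauge, the box and the small plug where they are.

Things in the scene. Friction and masses are not known exactly. Their poses are not given: they have to be found in the camera images.
- blue_valve_lever (a joint): Joint of the blue lever, rad: 0 = lever in line with its pipe (open, pointing away from the manifold bar), 1.57 = lever square across the pipe (shut). The lever turns level about a vertical axis; seen from above, rising values turn it anticlockwise. Stops at 0 and 1.57; between them it stays where it is left, with a drag of about 0.05 N m and no spring.
- blue_valve_lever_end (a point): Point on the centre line of the blue lever, 80 mm from its turning axis, half-way up the lever; it moves with the lever. The lever reaches from 9 mm behind the axis to 96 mm out from it; as a solid it is 16 mm wide and 23 mm high, underside 48 mm and top 71 mm above the bench. Its y axis points from this end back to the turning axis, z up.
- blue_valve_hinge (a point): Fixed point on the turning axis of the blue lever, at the height of the lever's middle (59.5 mm above the bench). Its y axis lies along the pipe, towards the manifold bar; z up.
- red_valve_lever (a joint): Joint of the red lever, rad: 0 = lever in line with its pipe (open, pointing away from the manifold bar), 1.57 = lever square across the pipe (shut). The lever turns level about a vertical axis; seen from above, rising values turn it anticlockwise. Stops at 0 and 1.57; between them it stays where it is left, with a drag of about 0.05 N m and no spring.
- red_valve_lever_end (a point): Point on the centre line of the red lever, 80 mm from its turning axis, half-way up the lever; it moves with the lever. The lever reaches from 9 mm behind the axis to 96 mm out from it; as a solid it is 16 mm wide and 23 mm high, underside 48 mm and top 71 mm above the bench. Its y axis points from this end back to the turning axis, z up.
- red_valve_hinge (a point): Fixed point on the turning axis of the red lever, at the height of the lever's middle (59.5 mm above the bench). Its y axis lies along the pipe, towards the manifold bar; z up.
- rig: Fixed rig: dark plate 150x300x8 mm (x -100 to 50); aluminium bar 36x270 mm, centre x = -64, top 42 mm above the bench; two ball valves, lever axes at x = 0, y = +85 and -85 (which lever colour is on which side varies), pipes along x, bodies 26 mm wide and outlet fittings (to x = 80), tops 40 mm above the bench. Origin on the underside, midway between the lever axes; x away from the robot, z up.
- threadlock: Bystander: red squeeze bottle with a black pointed cap, standing, 23x40x108 mm; origin at the centre of its underside
- tape: Bystander: roll of white thread tape with a blue core, lying flat, 52 mm across, 13 mm high; origin at the centre of its underside
- gauge: Bystander: black round pressure gauge with white face, lying face up, 68x50x23 mm; origin under its middle
- box: Bystander: white and blue carton, standing, 51x66x86 mm; origin at the centre of its underside
- plug: Bystander: small hexagon-headed threaded plug, 26 mm across, 21 mm high, standing head down on the rig's plate between the two valves; origin at the centre of its underside

How it is judged:
On the way, in this order (a step that is already met when the one before it is completed fails the run):
1. the blue supply lever is square across its pipe, the red lever still shut (value of joint blue_valve_lever above 1.44 rad and value of joint red_valve_lever above 1.2 rad), for 0.2 s.
2. the red vent lever is half open, the blue still shut (value of joint blue_valve_lever above 1.44 rad and value of joint red_valve_lever between 0.6 and 0.97 rad), for 0.2 s.
At the end, for the whole second after the job is handed in: Blue lever across its pipe (joint above 1.44 rad, within 7 degrees of its stop), red lever at 45 degrees to its pipe (joint 0.60 to 0.97 rad) and at rest (all of step 2 and velocity of joint red_valve_lever between -0.05 and 0.05 rad/s); the robot touches nothing.
It fails at once if the red vent is opened while the supply is not yet shut (value of joint blue_valve_lever below 1.4 rad and value of joint red_valve_lever below 1.2 rad).
It fails at once if a lever is taken between the fingers ((x of the grasp point in the frame of blue_valve_lever_end between -0.006 and 0.006 m and y of the grasp point in the frame of blue_valve_lever_end between -0.015 and 0.07 m and z of the grasp point in the frame of blue_valve_lever_end between -0.02 and 0.012 m) or (x of the grasp point in the frame of red_valve_lever_end between -0.006 and 0.006 m and y of the grasp point in the frame of red_valve_lever_end between -0.015 and 0.07 m and z of the grasp point in the frame of red_valve_lever_end between -0.02 and 0.012 m)).
It fails at once if a bystander is shifted by more than 20 mm or lifted (distance of any of threadlock, tape, gauge, box, plug from where it was at the start of the episode above 0.02 m).
It also fails if it takes over 48 s, if anything falls off the work surface, if the arm or the gripper's body presses on something with over 40 N, if the wrist force passes 120 N, or if a joint passes its speed limit or range.

## Working session

There is one attempt and no reset: what is moved stays moved. The work goes in short steps, Python scripts to look and compute and a tool call to move; the robot and the scene stay as the last step left them, time stands still between calls to the robot, and variables do not carry over. Pictures are saved under pics/ and viewed, at most 10 in all, crops included, and the job is handed in when it is done.

Besides the shell and the picture viewer there is one more tool, called after ">>>" by a JSON object that holds its "fn" and its "kwargs", one argument or row to a line. carry_out: Moves the arm, as the interface text tells. Shift numbers are shares of 0.025 m and turn numbers shares of 1.5 rad, none past 1 either way. Its arguments: {"type":"object","properties":{"delta_pos":{"type":"array","items":{"type":"array","items":{"type":"number","minimum":-1,"maximum":1}}},"delta_rot":{"type":"array","items":{"type":"array","items":{"type":"number","minimum":-1,"maximum":1}}},"jaw":{"type":"array","items":{"type":"number"}}},"required":["delta_pos","delta_rot","jaw"]}

```bash
mkdir -p pics
cat > h.py <<'E'
import numpy as np,cv2
from cell import robot
def snap(n,f):
    o=robot.get_obs();c=robot.camera(n);cv2.imwrite('pics/'+f+'.png',c['frame'][:,:,::-1])
    T=c.get('T')
    if T is None:
        W=np.eye(4);W[:3,:3]=o['tool_rot'];W[:3,3]=o['ee_pos'];T=W@np.array(c['T_tool_cam'])
    np.savez(f,d=c['range_z'],T=T,fovy=c['fovy'],cx=c['cx'],cy=c['cy']);return c
def pt(f,u,v):
    z=np.load(f+'.npz');F=240/np.tan(np.radians(z['fovy'])/2);d=z['d'][int(v),int(u)]
    return (z['T']@[(u-z['cx'])/F*d,-(v-z['cy'])/F*d,-d,1])[:3]
def cloud(f):
    z=np.load(f+'.npz');F=240/np.tan(np.radians(z['fovy'])/2);d=z['d'];v,u=np.mgrid[:480,:640]
    P=np.stack([(u-z['cx'])/F*d,-(v-z['cy'])/F*d,-d,np.ones_like(d)],-1)@z['T'].T
    return P[...,:3]
E
python3 -c "
from h import *
o=robot.get_obs();print(o)
for n in('scene','side'):
    c=snap(n,n);print({k:v for k,v in c.items() if k not in('frame','range_z')})
"
```

```text
{'clock': 0.0, 'joint_positions': array([-1.48328340e+00,  3.81207842e-01,  1.29827016e+00, -1.69717682e-05,
        1.46360616e+00, -2.15284222e-01]), 'joint_vel': array([-0.00201443,  0.00028699, -0.00113891,  0.00039166,  0.00091278,
       -0.00109856]), 'tau': array([ 7.67302281e-04, -4.48455513e+01, -2.31277406e+01, -1.27391763e-04,
        4.75043053e-03, -1.37790545e-05]), 'ee_pos': array([ 0.1639803 , -0.52467345,  0.23070225]), 'tool_rot': array([[ 9.54505616e-01,  2.98192902e-01, -1.47169332e-04],
       [ 2.98192785e-01, -9.54504510e-01,  1.48432383e-03],
       [ 3.02141039e-04, -1.46068027e-03, -9.99998888e-01]]), 'ft_force': array([ 0.19676853, -0.27227167,  1.15850133]), 'torque': array([0.02225835, 0.00179217, 0.06379367]), 'gripper_force': 0.0, 'grip_width': 0.08513882624114995}
{'fovy': 55.11967054883692, 'cx': 318.0523602443615, 'cy': 242.5269611965841, 'T': array([[-0.74416165,  0.50288709, -0.43969081, -0.00859127],
       [-0.66796432, -0.55343124,  0.49753143,  0.62311123],
       [ 0.0068635 ,  0.66394159,  0.74775294,  0.99566077],
       [ 0.        ,  0.        ,  0.        ,  1.        ]])}
{'fovy': 50.61555996686703, 'cx': 313.97179850478307, 'cy': 243.72963713896084, 'T': array([[-0.87643528,  0.28097464, -0.39104278,  0.08417383],
       [-0.48149027, -0.50240771,  0.71815988,  0.79826218],
       [ 0.0053218 ,  0.81770395,  0.5756144 ,  0.73749236],
       [ 0.        ,  0.        ,  0.        ,  1.        ]])}
```

View pics/scene.png

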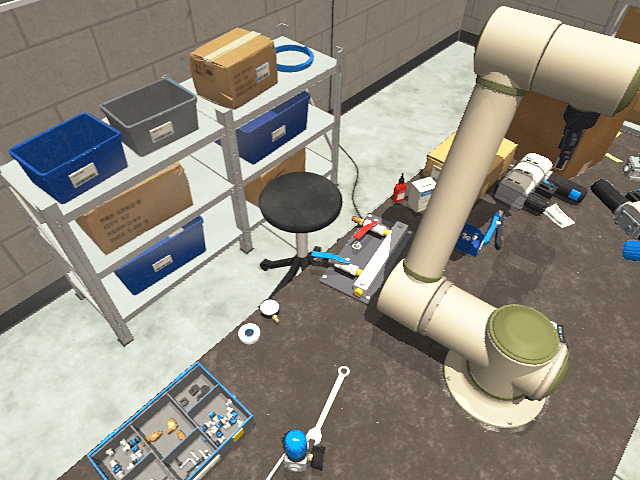

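View pics/side.png

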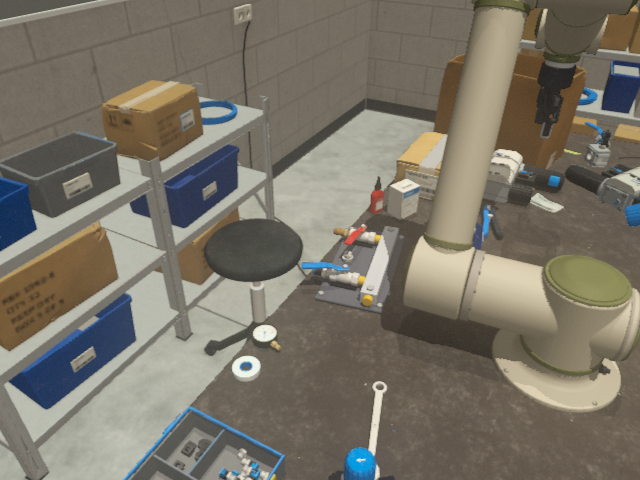

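The rig is at about (368,258) in the scene view. The blue lever at (328,257) points outward and the red one at (367,230) lies across its pipe. The bottle and box are beyond the red valve at (400,190), and the gauge and tape are at (268,310) and (249,333).

```bash
python3 -c "
from h import *
for f in('scene','side'):
    P=cloud(f);im=cv2.cvtColor(cv2.imread('pics/'+f+'.png'),cv2.COLOR_BGR2HSV);h,s,_=[im[...,i].astype(int) for i in range(3)]
    roi=(P[...,0]>.3)&(P[...,0]<.8)&(abs(P[...,1])<.35)&(P[...,2]>.045)&(P[...,2]<.085)
    for n,m in(('blue',(abs(h-105)<15)&(s>120)),('red',((h<8)|(h>172))&(s>140))):
        q=P[roi&m]; print(f,n,len(q))
        if len(q)<10: continue
        c=np.median(q,0);q=q[np.hypot(*(q-c)[:,:2].T)<.09]
        r=cv2.minAreaRect((q[:,:2]*1000).astype(np.float32));print(q.mean(0),q.min(0),q.max(0),r,cv2.fitLine(q[:,:2].astype(np.float32),cv2.DIST_HUBER,0,.01,.01).ravel())
    # bar top
    b=(P[...,2]>.038)&(P[...,2]<.047)&(s<40)&(P[...,0]>.25)&(P[...,0]<.75)&(abs(P[...,1])<.3)
    q=P[b];print('bar',len(q));c=np.median(q,0);q=q[np.hypot(*(q-c)[:,:2].T)<.16];print(cv2.minAreaRect((q[:,:2]*1000).astype(np.float32)),cv2.fitLine(q[:,:2].astype(np.float32),cv2.DIST_HUBER,0,.01,.01).ravel())
a=cv2.imread('pics/scene.png')[165:345,235:475];cv2.imwrite('pics/c1.png',cv2.resize(a,None,fx=3.3,fy=3.3,interpolation=2))
"
```

```text
scene blue 201
[0.48656389 0.01965587 0.0638259 ] [ 0.43754134 -0.01439461  0.05233584] [0.52688585 0.04903969 0.07217014] ((482.1219482421875, 15.807411193847656), (102.6573257446289, 20.544055938720703), 32.048583984375) [0.84632874 0.5326609  0.4865639  0.01965587]
scene red 215
[ 0.47571951 -0.11915003  0.06450346] [ 0.4669604  -0.18444826  0.05141747] [ 0.48614295 -0.07838233  0.07150599] ((477.8929748535156, -131.34075927734375), (19.020132064819336, 105.8859634399414), 3.123753547668457) [ 0.01195219 -0.9999286   0.4757195  -0.11915003]
bar 838
((435.08074951171875, -95.88031005859375), (114.08717346191406, 270.6313781738281), 11.865516662597656) [ 0.17357989 -0.98481977  0.40298256 -0.10774928]
side blue 225
[0.48857494 0.02157985 0.06337045] [ 0.43926146 -0.01081748  0.05015372] [0.52807986 0.04841822 0.06887001] ((481.96527099609375, 16.3652286529541), (101.17115783691406, 18.58078956604004), 32.54639434814453) [0.8194073  0.5732117  0.48569816 0.02026789]
side red 204
[ 0.47582528 -0.11291279  0.06503431] [ 0.46832672 -0.17097083  0.05292582] [ 0.48448007 -0.07743266  0.0702103 ] ((476.70343017578125, -124.22265625), (15.917362213134766, 93.52093505859375), 0.5502756237983704) [ 0.01563147 -0.9998778   0.47582528 -0.11291279]
bar 1003
((451.1156005859375, -91.82472229003906), (141.22280883789062, 271.1186218261719), 10.796886444091797) [ 0.1910466  -0.981581    0.40195101 -0.0988419 ]
```

View pics/c1.png

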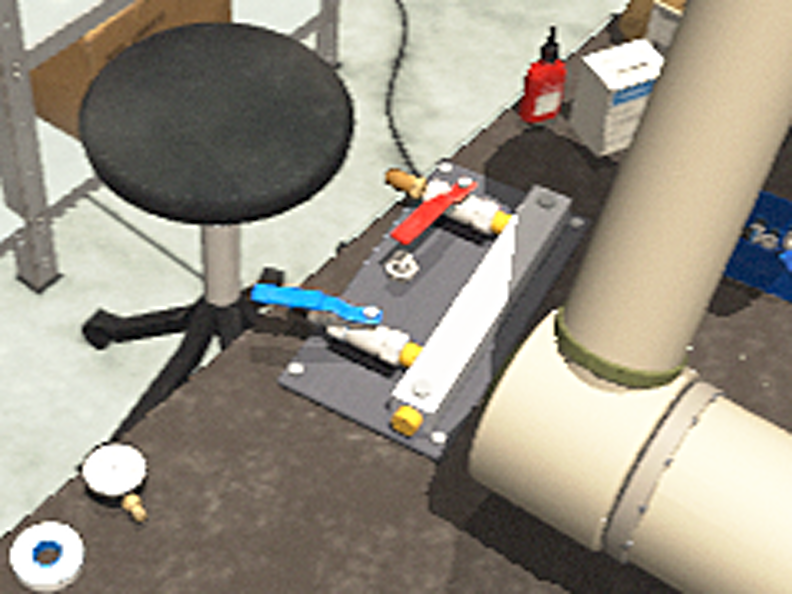

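Blue hinge is about (0.446,-0.006), red hinge about (0.477,-0.175) and rig yaw about 10.4°. Spacing is 172 mm against 170 expected. Blue joint is about 0.37 rad, red about 1.39. Next I check for obstacles, mainly the stool and tall items.

```bash
python3 -c "
from h import *
P=np.concatenate([cloud(f).reshape(-1,3) for f in('scene','side')]);P=P[np.isfinite(P).all(1)]
xs=np.arange(.3,.95,.05);print(xs.round(2))
for y in np.arange(-.55,.3,.05):
    r=[]
    for x in xs:
        q=P[(abs(P[:,0]-x)<.025)&(abs(P[:,1]-y)<.025)];r.append(int(1000*np.percentile(q[:,2],98)) if len(q)>3 else -999)
    print(round(y,2),r)
"
```

```text
[0.3  0.35 0.4  0.45 0.5  0.55 0.6  0.65 0.7  0.75 0.8  0.85 0.9 ]
-0.55 [96, 101, 104, 105, 104, 1, -68, -999, -999, -999, -999, -999, -999]
-0.5 [91, -999, 104, 105, 103, 4, -67, -999, -999, -999, -999, -248, -242]
-0.45 [4, -999, 91, 94, 91, 4, -999, -999, -999, -999, -246, -242, -240]
-0.4 [4, -999, 87, 89, 4, 5, -68, -999, -999, -999, -243, -240, -239]
-0.35 [48, 3, 84, 88, 99, 58, -66, -999, -999, -258, -241, -238, -241]
-0.3 [35, 3, 4, 4, 45, 4, -69, -999, -999, -257, -243, -238, -240]
-0.25 [-999, 3, 39, 41, 11, 8, -69, -999, -999, -999, -245, -241, -239]
-0.2 [687, 4, 43, 46, 60, 16, -68, -999, -999, -999, -258, -245, -243]
-0.15 [686, 10, 41, 64, 66, 38, -68, -999, -999, -999, -999, -999, -259]
-0.1 [651, 12, 42, 68, 68, 4, -999, -999, -999, -999, -999, -999, -999]
-0.05 [443, 39, 41, 13, 12, 4, -999, -999, -999, -999, -999, -999, -999]
0.0 [300, 42, 43, 63, 68, 4, -999, -999, -999, -999, -999, -999, -999]
0.05 [200, 36, 37, 12, 68, 67, -999, -999, -999, -999, -999, -999, -999]
0.1 [174, 4, 4, 4, 4, 4, -999, -999, -999, -999, -999, -999, -999]
0.15 [4, 4, 4, 4, 4, 4, -999, -999, -999, -999, -999, -999, -999]
0.2 [4, 3, 4, 4, 26, 26, -999, -999, -999, -999, -999, -999, -999]
0.25 [4, 4, 4, 14, 25, 23, -999, -999, -999, -999, -999, -999, -999]
```

>>> {"fn": "carry_out", "kwargs": {
  "delta_pos": [
    [0, 0, -1],
    [0, 0, 0]
  ],
  "delta_rot": [
    [0, 0, 0.08],
    [0, 0, 0]
  ],
  "jaw": [1, 1]
}}

```text
clock: 0.27
ee_pos: [0.1641, -0.5259, 0.2593]
tool_rot: [[0.984, 0.177, 0.0], [0.177, -0.984, -0.005], [-0.0, 0.005, -1.0]]
ft_force: [0.5, -0.1, 1.1]
grip_width: 0.0639
gripper_force: 0.0
```

>>> {"fn": "carry_out", "kwargs": {
  "delta_pos": [
    [0.9, -0.9, 0],
    [0.9, -0.9, 0],
    [0.9, -0.9, 0],
    [0.9, -0.9, 0],
    [0.9, -0.9, 0],
    [0.9, -0.9, 0],
    [0.9, -0.9, 0],
    [0.9, -0.9, 0],
    [0.9, -0.9, 0],
    [0.9, -0.9, 0]
  ],
  "delta_rot": [
    [0, 0, 0],
    [0, 0, 0],
    [0, 0, 0],
    [0, 0, 0],
    [0, 0, 0],
    [0, 0, 0],
    [0, 0, 0],
    [0, 0, 0],
    [0, 0, 0],
    [0, 0, 0]
  ],
  "jaw": [1, 1, 1, 1, 1, 1, 1, 1, 1, 1]
}}

```text
clock: 1.1
ee_pos: [0.3449, -0.2613, 0.2561]
tool_rot: [[0.983, 0.183, 0.0], [0.183, -0.983, 0.0], [0.0, 0.0, -1.0]]
ft_force: [1.1, -0.8, -0.0]
grip_width: -0.0001
gripper_force: 0.0
```

>>> {"fn": "carry_out", "kwargs": {
  "delta_pos": [
    [0.9, -0.9, 0],
    [0.9, -0.9, 0],
    [0.9, -0.9, 0],
    [0.9, -0.9, 0],
    [0.9, -0.9, 0],
    [0, 0, 0]
  ],
  "delta_rot": [
    [0, 0, 0],
    [0, 0, 0],
    [0, 0, 0],
    [0, 0, 0],
    [0, 0, 0],
    [0, 0, 0]
  ],
  "jaw": [1, 1, 1, 1, 1, 1]
}}

```text
clock: 1.6
ee_pos: [0.4362, -0.128, 0.256]
tool_rot: [[0.982, 0.187, 0.001], [0.187, -0.982, 0.001], [0.001, -0.001, -1.0]]
ft_force: [-0.5, -0.3, 0.9]
grip_width: 0.0
gripper_force: 0.0
```

```bash
cat >> h.py <<'E'
C=np.array([.461,-.0905]);yaw=np.radians(10.4);Rr=np.array([[np.cos(yaw),-np.sin(yaw)],[np.sin(yaw),np.cos(yaw)]])
def rig(p): return 1000*(np.asarray(p)[...,:2]-C)@Rr
E
python3 -c "
from h import *
o=robot.get_obs();print(o['ee_pos'],rig(o['ee_pos']),o['joint_positions']);snap('wrist','w1')"
```

```text
[ 0.4362207  -0.12798938  0.25603371] [-31.13976108 -32.4003431 ] [-5.47638118e-01  1.92823604e-01  1.49636043e+00  1.39308196e-03
  1.45255314e+00  8.34408697e-01]
```

View pics/w1.png

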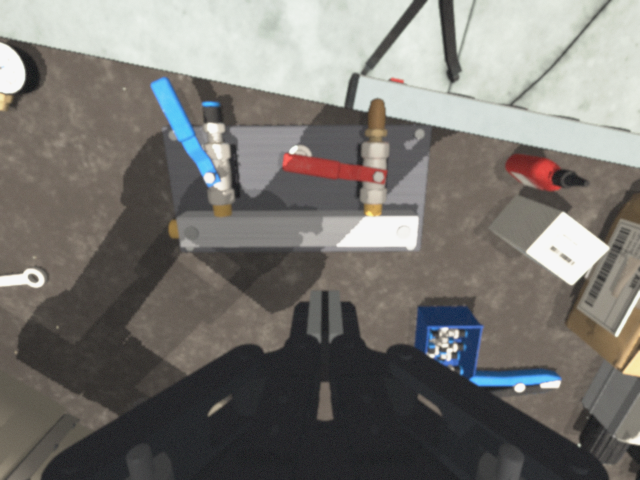

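The wrist view shows the whole rig: blue hinge (210,178) and tip (160,85), red hinge (378,177) and tip (287,160), plug (300,153) under the red tip. I'll refine with depth.

```bash
cat >> h.py <<'E'
def levers(f):
    P=cloud(f);im=cv2.cvtColor(cv2.imread('pics/'+f+'.png'),cv2.COLOR_BGR2HSV);h,s,_=[im[...,i].astype(int) for i in range(3)]
    q0=rig(P);roi=(abs(q0[...,0])<130)&(abs(q0[...,1])<210)&(P[...,2]>.055)&(P[...,2]<.085)
    for n,m in(('blue',(abs(h-105)<15)&(s>120)),('red',((h<8)|(h>172))&(s>130))):
        q=q0[roi&m];r=cv2.minAreaRect(q.astype(np.float32));b=cv2.boxPoints(r)
        print(n,len(q),'rect',np.round(r[0]),np.round(r[1]),'ang',cv2.fitLine(q.astype(np.float32),cv2.DIST_HUBER,0,.01,.01).ravel().round(2),'corners',b.round().tolist())
E
python3 -c "
from h import *
levers('w1')
for u,v in((210,178),(160,85),(378,177),(287,160),(192,232),(405,231),(300,150)):
    p=pt('w1',u,v);print(u,v,p.round(3),rig(p).round(1))"
```

```text
blue 1547 rect [ 53. 105.] [76. 18.] ang [  0.93   0.36  55.81 105.24] corners [[14.0, 100.0], [21.0, 83.0], [92.0, 111.0], [85.0, 128.0]]
red 1240 rect [ 11. -29.] [76. 17.] ang [  0.15   0.99  11.56 -27.84] corners [[-3.0, -66.0], [14.0, -68.0], [25.0, 7.0], [9.0, 10.0]]
210 178 [ 0.445 -0.009  0.058] [-0.6 82.8]
160 85 [0.522 0.04  0.065] [ 83.8 116.8]
378 177 [ 0.478 -0.174  0.059] [  1.8 -85.6]
287 160 [ 0.478 -0.083  0.064] [18.3  4.2]
192 232 [0.378 0.011 0.04 ] [-63.2 114.8]
405 231 [ 0.424 -0.221  0.041] [ -60.2 -121.9]
300 150 [ 0.487 -0.092  0.024] [24.9 -5.7]
```

>>> {"fn": "carry_out", "kwargs": {
  "delta_pos": [
    [0.89, -0.78, 0],
    [0.89, -0.78, 0],
    [0.89, -0.78, 0],
    [0.89, -0.78, 0],
    [0.89, -0.78, 0],
    [0, 0, 1],
    [0, 0, 1],
    [0, 0, 1],
    [0, 0, 1],
    [0, 0, 1]
  ],
  "delta_rot": [
    [0, 0, 0],
    [0, 0, 0],
    [0, 0, 0],
    [0, 0, 0],
    [0, 0, 0],
    [0, 0, 0],
    [0, 0, 0],
    [0, 0, 0],
    [0, 0, 0],
    [0, 0, 0]
  ],
  "jaw": [1, 1, 1, 1, 1, 1, 1, 1, 1, 1]
}}

```text
clock: 2.48
ee_pos: [0.5258, -0.0166, 0.13]
tool_rot: [[0.983, 0.182, -0.0], [0.182, -0.983, -0.0], [-0.0, 0.0, -1.0]]
ft_force: [0.5, 0.2, 0.0]
grip_width: -0.0004
gripper_force: 0.0
```

>>> {"fn": "carry_out", "kwargs": {
  "delta_pos": [
    [0, 0, 1],
    [0, 0, 1],
    [0, 0, 0.8],
    [0, 0, 0.2],
    [0, 0, 0]
  ],
  "delta_rot": [
    [0, 0, 0],
    [0, 0, 0],
    [0, 0, 0],
    [0, 0, 0],
    [0, 0, 0]
  ],
  "jaw": [1, 1, 1, 1, 1]
}}

```text
clock: 2.9
ee_pos: [0.5255, -0.0163, 0.0553]
tool_rot: [[0.983, 0.181, -0.003], [0.181, -0.983, 0.001], [-0.003, -0.001, -1.0]]
ft_force: [0.0, -0.2, 0.9]
grip_width: 0.0002
gripper_force: 0.0
```

```bash
python3 -c "
from h import *
o=robot.get_obs();print(o['ee_pos'],rig(o['ee_pos']),o['ft_force'],o['tool_rot'])"
```

```text
[ 0.52549225 -0.01626795  0.05526604] [76.8330408 61.3704455] [ 0.03835163 -0.2298069   0.88809081] [[ 9.83405673e-01  1.81399126e-01 -2.76390125e-03]
 [ 1.81401492e-01 -9.83408919e-01  6.29077466e-04]
 [-2.60393104e-03 -1.12001416e-03 -9.99995983e-01]]
```

>>> {"fn": "carry_out", "kwargs": {
  "delta_pos": [
    [-0.24, -0.54, 0.2],
    [-0.24, -0.54, 0],
    [-0.1, -0.44, 0],
    [-0.1, -0.44, 0],
    [-0.24, -0.38, 0],
    [-0.24, -0.38, 0],
    [-0.26, -0.22, 0],
    [-0.26, -0.22, 0],
    [-0.22, -0.12, 0],
    [0, 0, 0]
  ],
  "delta_rot": [
    [0, 0, 0],
    [0, 0, 0],
    [0, 0, 0],
    [0, 0, 0],
    [0, 0, 0],
    [0, 0, 0],
    [0, 0, 0],
    [0, 0, 0],
    [0, 0, 0],
    [0, 0, 0]
  ],
  "jaw": [1, 1, 1, 1, 1, 1, 1, 1, 1, 1]
}}

```text
clock: 3.73
ee_pos: [0.463, 0.0569, 0.0513]
tool_rot: [[0.983, 0.182, -0.002], [0.182, -0.983, 0.001], [-0.002, -0.001, -1.0]]
ft_force: [0.5, 0.8, -0.1]
grip_width: 0.0
gripper_force: 0.0
```

```bash
python3 -c "
from h import *
o=robot.get_obs();print(o['ee_pos'],rig(o['ee_pos']),o['ft_force'])
snap('scene','s2');levers('s2')
snap('wrist','w2');levers('w2')"
```

```text
[0.46302931 0.0569457  0.05128039] [ 28.61273906 144.65705252] [ 0.48375331  0.78309154 -0.12009998]
blue 168 rect [ 13. 127.] [104.  34.] ang [  0.14   0.99   6.14 138.64] corners [[-11.0, 78.0], [23.0, 73.0], [36.0, 176.0], [3.0, 181.0]]
red 36 rect [15. -3.] [23. 18.] ang [ 0.36 -0.93 15.84 -1.02] corners [[5.0, -13.0], [22.0, -15.0], [25.0, 8.0], [7.0, 10.0]]
blue 466 rect [ 16. 147.] [63.  7.] ang [1.4000e-01 9.9000e-01 1.9050e+01 1.6801e+02] corners [[9.0, 115.0], [17.0, 115.0], [22.0, 178.0], [14.0, 178.0]]
red 790 rect [16.  6.] [19. 12.] ang [ 1.   -0.03 17.5   6.57] corners [[6.0, 10.0], [8.0, -2.0], [26.0, 2.0], [24.0, 13.0]]
```

>>> {"fn": "carry_out", "kwargs": {
  "delta_pos": [
    [-0.16, 0, 0],
    [-0.16, 0, 0],
    [-0.08, 0, 0],
    [0, 0, 0]
  ],
  "delta_rot": [
    [0, 0, 0],
    [0, 0, 0],
    [0, 0, 0],
    [0, 0, 0]
  ],
  "jaw": [1, 1, 1, 1]
}}

```text
clock: 4.17
ee_pos: [0.4542, 0.0544, 0.0513]
tool_rot: [[0.983, 0.182, -0.001], [0.182, -0.983, 0.0], [-0.001, -0.0, -1.0]]
ft_force: [-1.2, 0.5, 1.3]
grip_width: -0.0001
gripper_force: 0.0
```

>>> {"fn": "carry_out", "kwargs": {
  "delta_pos": [
    [-0.08, 0, 0],
    [0, 0, 0]
  ],
  "delta_rot": [
    [0, 0, 0],
    [0, 0, 0]
  ],
  "jaw": [1, 1]
}}

```text
clock: 4.33
ee_pos: [0.4533, 0.0541, 0.0514]
tool_rot: [[0.983, 0.181, 0.002], [0.181, -0.983, 0.0], [0.002, 0.0, -1.0]]
ft_force: [3.2, 1.4, -1.7]
grip_width: 0.0002
gripper_force: 1.6
```

Contact is likely near the stop. I'll push on in small steps.

>>> {"fn": "carry_out", "kwargs": {
  "delta_pos": [
    [-0.08, 0, 0],
    [-0.08, 0, 0],
    [0, 0, 0]
  ],
  "delta_rot": [
    [0, 0, 0],
    [0, 0, 0],
    [0, 0, 0]
  ],
  "jaw": [1, 1, 1]
}}

```text
clock: 4.58
ee_pos: [0.4528, 0.0539, 0.0519]
tool_rot: [[0.984, 0.18, 0.01], [0.18, -0.984, 0.001], [0.01, 0.001, -1.0]]
ft_force: [16.2, 9.0, -10.1]
grip_width: -0.0001
gripper_force: 8.9
```

```bash
python3 -c "
from h import *
o=robot.get_obs();print(o['ee_pos'],rig(o['ee_pos']),o['ft_force'])
snap('scene','s3');levers('s3')
snap('wrist','w3');levers('w3')"
```

```text
[0.45279895 0.05388899 0.05193512] [ 17.99866109 143.49734037] [ 16.22406784   8.99243365 -10.11633268]
blue 160 rect [ -1. 132.] [96. 23.] ang [  0.   -1.   -2.2 142.2] corners [[-16.0, 85.0], [7.0, 84.0], [13.0, 179.0], [-9.0, 181.0]]
red 57 rect [13. -7.] [33. 19.] ang [ 0.1  -0.99 14.45 -6.68] corners [[2.0, -22.0], [20.0, -25.0], [25.0, 8.0], [7.0, 11.0]]
blue 842 rect [  4. 142.] [75.  8.] ang [2.0000e-02 1.0000e+00 5.8600e+00 1.4011e+02] corners [[-1.0, 104.0], [8.0, 104.0], [8.0, 179.0], [0.0, 179.0]]
red 638 rect [16.  7.] [19.  9.] ang [ 1.   -0.05 16.95  7.39] corners [[6.0, 9.0], [8.0, 1.0], [26.0, 4.0], [25.0, 13.0]]
```

>>> {"fn": "carry_out", "kwargs": {
  "delta_pos": [
    [0.8, 0, 0],
    [0.4, 0, -0.2],
    [0, 0, -0.8],
    [0, 0, -0.8],
    [0, 0, -0.8]
  ],
  "delta_rot": [
    [0, 0, 0],
    [0, 0, 0],
    [0, 0, 0],
    [0, 0, 0],
    [0, 0, 0]
  ],
  "jaw": [1, 1, 1, 1, 1]
}}

```text
clock: 5.1
ee_pos: [0.4778, 0.0589, 0.1168]
tool_rot: [[0.983, 0.182, -0.002], [0.182, -0.983, -0.0], [-0.002, -0.0, -1.0]]
ft_force: [0.1, 0.3, -0.6]
grip_width: 0.0004
gripper_force: 0.0
```

>>> {"fn": "carry_out", "kwargs": {
  "delta_pos": [
    [-0.48, 0.94, 0],
    [-0.48, 0.94, 0],
    [-0.48, 0.94, 0],
    [-0.48, 0.94, 0],
    [-0.48, 0.94, 0],
    [-0.48, 0.94, 0],
    [-0.48, 0.94, 0],
    [0, 0, 0],
    [0, 0, 0]
  ],
  "delta_rot": [
    [0, 0, 0],
    [0, 0, 0],
    [0, 0, 0],
    [0, 0, 0],
    [0, 0, 0],
    [0, 0, 0],
    [0, 0, 0],
    [0, 0, 0],
    [0, 0, 0]
  ],
  "jaw": [1, 1, 1, 1, 1, 1, 1, 1, 1]
}}

```text
clock: 5.85
ee_pos: [0.4251, -0.1189, 0.1162]
tool_rot: [[0.984, 0.179, -0.001], [0.179, -0.984, 0.0], [-0.001, -0.001, -1.0]]
ft_force: [0.3, 0.1, 0.7]
grip_width: 0.0001
gripper_force: 0.0
```

```bash
python3 -c "
from h import *
o=robot.get_obs();print(o['ee_pos'],rig(o['ee_pos']),o['ft_force'])
snap('wrist','w4');levers('w4');snap('scene','s4');levers('s4')"
```

```text
[ 0.4251139  -0.11886247  0.11620832] [-40.41651231 -21.41838379] [0.33702138 0.10754015 0.65615172]
blue 3271 rect [ -0. 136.] [18. 70.] ang [ 2.0000e-02 -1.0000e+00 -6.0000e-02  1.3506e+02] corners [[-9.0, 171.0], [-9.0, 101.0], [9.0, 101.0], [8.0, 171.0]]
red 3607 rect [ 11. -29.] [75. 18.] ang [  0.16   0.99  12.08 -26.98] corners [[-3.0, -65.0], [14.0, -67.0], [26.0, 7.0], [8.0, 10.0]]
blue 164 rect [ -1. 129.] [ 18. 102.] ang [ 1.0000e-02  1.0000e+00 -1.5000e+00  1.4112e+02] corners [[-11.0, 180.0], [-10.0, 78.0], [8.0, 78.0], [7.0, 180.0]]
red 130 rect [  9. -36.] [94. 18.] ang [  0.17   0.99   9.27 -30.06] corners [[-7.0, -81.0], [11.0, -83.0], [25.0, 9.0], [7.0, 12.0]]
```

View pics/w4.png

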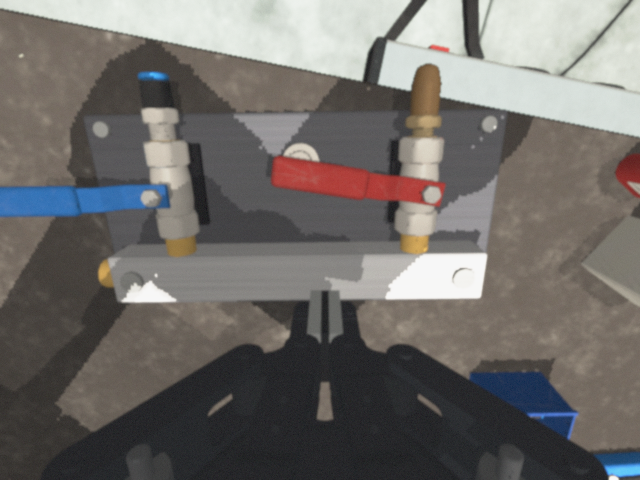

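Blue stands square, with its lever along (0–165,200). Red is still shut at about 81°, and the fingertip sits behind it over the bar. Now descend and push red.

>>> {"fn": "carry_out", "kwargs": {
  "delta_pos": [
    [0, 0, 0.85],
    [0, 0, 0.85],
    [0, 0, 0.85],
    [0, 0, 0],
    [0.4, 0, 0],
    [0.4, 0, 0],
    [0.3, 0, 0],
    [0.2, 0, 0],
    [0.2, 0, 0],
    [0.2, 0, 0]
  ],
  "delta_rot": [
    [0, 0, 0],
    [0, 0, 0],
    [0, 0, 0],
    [0, 0, 0],
    [0, 0, 0],
    [0, 0, 0],
    [0, 0, 0],
    [0, 0, 0],
    [0, 0, 0],
    [0, 0, 0]
  ],
  "jaw": [1, 1, 1, 1, 1, 1, 1, 1, 1, 1]
}}

```text
clock: 6.78
ee_pos: [0.4679, -0.1102, 0.0529]
tool_rot: [[0.983, 0.182, 0.0], [0.182, -0.983, -0.0], [0.0, 0.0, -1.0]]
ft_force: [-1.1, -1.1, -0.3]
grip_width: 0.0002
gripper_force: 0.7
```

>>> {"fn": "carry_out", "kwargs": {
  "delta_pos": [
    [0.2, 0, 0],
    [0.2, 0, 0],
    [0.2, 0, 0],
    [0, 0, 0],
    [0, 0, 0]
  ],
  "delta_rot": [
    [0, 0, 0],
    [0, 0, 0],
    [0, 0, 0],
    [0, 0, 0],
    [0, 0, 0]
  ],
  "jaw": [1, 1, 1, 1, 1]
}}

```text
clock: 7.2
ee_pos: [0.4825, -0.1076, 0.0525]
tool_rot: [[0.983, 0.182, 0.0], [0.182, -0.983, -0.0], [0.0, 0.0, -1.0]]
ft_force: [0.1, 0.5, -0.7]
grip_width: 0.0002
gripper_force: 0.0
```

```bash
python3 -c "
from h import *
o=robot.get_obs();print(o['ee_pos'],rig(o['ee_pos']),o['ft_force'])
snap('wrist','w5');levers('w5');snap('scene','s5');levers('s5');snap('side','d5');levers('d5')"
```

```text
[ 0.48251948 -0.10764116  0.05251618] [ 18.07164077 -20.74423325] [ 0.06058243  0.52664643 -0.70163488]
blue 1973 rect [ -0. 117.] [30. 18.] ang [ 1.0000e-01 -9.9000e-01  4.4000e-01  1.1654e+02] corners [[-10.0, 102.0], [8.0, 101.0], [9.0, 131.0], [-9.0, 132.0]]
red 5810 rect [ 26. -46.] [98. 21.] ang [  0.54   0.84  36.73 -33.44] corners [[-8.0, -82.0], [10.0, -93.0], [61.0, -9.0], [43.0, 1.0]]
blue 162 rect [ -2. 129.] [105.  18.] ang [ 2.0000e-02  1.0000e+00 -1.5400e+00  1.4032e+02] corners [[-12.0, 76.0], [7.0, 76.0], [9.0, 181.0], [-10.0, 182.0]]
red 38 rect [ 45. -12.] [23. 19.] ang [  0.77   0.63  44.41 -11.09] corners [[33.0, -3.0], [34.0, -22.0], [57.0, -22.0], [56.0, -2.0]]
blue 159 rect [ -2. 137.] [87. 17.] ang [ 2.0000e-02 -1.0000e+00 -1.1100e+00  1.4913e+02] corners [[-12.0, 93.0], [5.0, 93.0], [8.0, 180.0], [-9.0, 181.0]]
red 67 rect [ 30. -42.] [89. 16.] ang [  0.52   0.85  36.7  -26.81] corners [[0.0, -76.0], [14.0, -85.0], [59.0, -8.0], [45.0, 0.0]]
```

>>> {"fn": "carry_out", "kwargs": {
  "delta_pos": [
    [0.15, 0, 0],
    [0.15, 0, 0],
    [0.15, 0, 0],
    [0.04, 0, 0],
    [0, 0, 0],
    [0, 0, 0]
  ],
  "delta_rot": [
    [0, 0, 0],
    [0, 0, 0],
    [0, 0, 0],
    [0, 0, 0],
    [0, 0, 0],
    [0, 0, 0]
  ],
  "jaw": [1, 1, 1, 1, 1, 1]
}}

```text
clock: 7.85
ee_pos: [0.4945, -0.1054, 0.0526]
tool_rot: [[0.983, 0.182, 0.0], [0.182, -0.983, -0.0], [0.0, 0.0, -1.0]]
ft_force: [0.6, -0.8, -0.3]
grip_width: -0.0002
gripper_force: 0.0
```

```bash
python3 -c "
from h import *
o=robot.get_obs();print(o['ee_pos'],rig(o['ee_pos']),o['ft_force'])
snap('wrist','w6');levers('w6');snap('side','d6');levers('d6')"
```

```text
[ 0.49448822 -0.10543064  0.05258297] [ 30.24279253 -20.73061228] [ 0.56184291 -0.7952767  -0.26392746]
blue 2132 rect [ -1. 119.] [32. 18.] ang [ 3.0000e-02 -1.0000e+00  7.9000e-01  1.1808e+02] corners [[-10.0, 103.0], [8.0, 103.0], [9.0, 135.0], [-9.0, 136.0]]
red 5613 rect [ 33. -50.] [98. 19.] ang [  0.66   0.75  45.19 -38.71] corners [[-6.0, -81.0], [8.0, -94.0], [73.0, -20.0], [58.0, -7.0]]
blue 153 rect [ -1. 136.] [15. 88.] ang [ 2.00e-02 -1.00e+00 -1.72e+00  1.50e+02] corners [[-10.0, 180.0], [-7.0, 92.0], [8.0, 92.0], [6.0, 180.0]]
red 57 rect [ 34. -48.] [91. 17.] ang [  0.67   0.74  42.57 -34.61] corners [[-2.0, -76.0], [10.0, -87.0], [70.0, -19.0], [58.0, -8.0]]
```

>>> {"fn": "carry_out", "kwargs": {
  "delta_pos": [
    [0.12, 0, 0],
    [0, 0, 0],
    [0, 0, 0],
    [-0.5, -0.3, 0],
    [-0.5, -0.3, 0],
    [0, 0, -1],
    [0, 0, -1],
    [0, 0, -1],
    [-0.8, 0, -1],
    [-0.8, 0, -1]
  ],
  "delta_rot": [
    [0, 0, 0],
    [0, 0, 0],
    [0, 0, 0],
    [0, 0, 0],
    [0, 0, 0],
    [0, 0, 0],
    [0, 0, 0],
    [0, 0, 0],
    [0, 0, 0],
    [0, 0, 0]
  ],
  "jaw": [1, 1, 1, 1, 1, 1, 1, 1, 1, 1]
}}

```text
clock: 8.78
ee_pos: [0.4303, -0.1019, 0.1787]
tool_rot: [[0.983, 0.183, 0.0], [0.183, -0.983, -0.0], [0.0, 0.0, -1.0]]
ft_force: [-0.5, 0.1, -0.2]
grip_width: 0.0
gripper_force: 0.0
```

>>> {"fn": "carry_out", "kwargs": {
  "delta_pos": [
    [0, 0, 0],
    [0, 0, 0],
    [0, 0, 0],
    [0, 0, 0]
  ],
  "delta_rot": [
    [0, 0, 0],
    [0, 0, 0],
    [0, 0, 0],
    [0, 0, 0]
  ],
  "jaw": [1, 1, 1, 1]
}}

```text
clock: 9.12
ee_pos: [0.4306, -0.1018, 0.1767]
tool_rot: [[0.983, 0.182, -0.001], [0.182, -0.983, 0.001], [-0.001, -0.001, -1.0]]
ft_force: [0.1, 0.7, -0.9]
grip_width: -0.0
gripper_force: 0.0
```

```bash
python3 -c "
from h import *
snap('wrist','w7');levers('w7');snap('side','d7');levers('d7')"
```

```text
blue 2175 rect [ -0. 139.] [18. 79.] ang [ 1.0000e-02 -1.0000e+00 -0.0000e+00  1.4074e+02] corners [[-9.0, 179.0], [-9.0, 99.0], [9.0, 99.0], [9.0, 179.0]]
red 2393 rect [ 42. -43.] [75. 18.] ang [  0.68   0.73  43.59 -41.07] corners [[10.0, -65.0], [23.0, -77.0], [74.0, -22.0], [61.0, -10.0]]
blue 154 rect [ -1. 137.] [16. 85.] ang [  0.     1.    -1.48 150.26] corners [[-9.0, 180.0], [-8.0, 95.0], [8.0, 95.0], [7.0, 180.0]]
red 108 rect [ 35. -45.] [85. 18.] ang [  0.66   0.75  41.67 -38.16] corners [[-3.0, -66.0], [10.0, -80.0], [73.0, -23.0], [61.0, -9.0]]
```

View pics/w7.png

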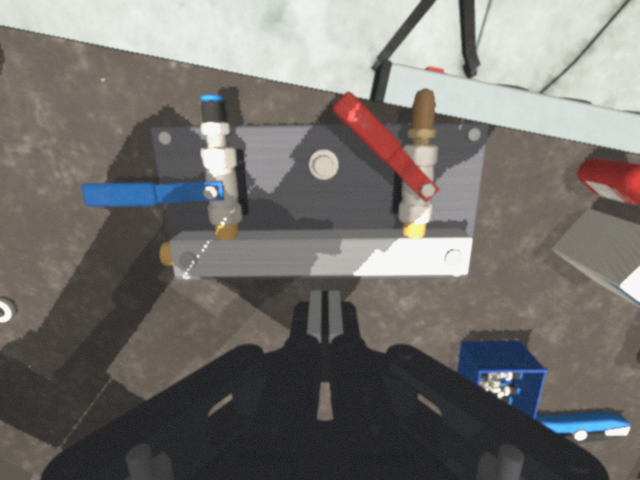

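Blue is square, with its lever from (85,195) to (220,190). Red is at about 47° (0.82 rad), from (428,190) to (345,100). The plug at (323,165) has not moved, and the gripper is clear, so I hand in.

```bash
python3 -c "
from cell import robot
print(robot.sign_off())"
```

```text
the job is handed in; nothing more can be done
None
```

The job is handed in: the blue lever was pushed shut against its stop first, then the red vent lever to about 47° to its pipe. The gripper was clear of everything, and no verdict came back.

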